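Load the sample rack through the reader's keeper gate

ROBOT

A 7-joint arm with a two-finger parallel gripper is mounted at the origin on a cart in front of the work surface, level with it; the furniture and walls round the work are solid. World frame = base frame: x ahead of the robot, y to its left, z up, the work surface at z = 0. Lengths are in m, angles in rad, forces in N, time in s.
With the tool pointing down it reaches from about 0.425 to 0.925 m from the base axis. Payload 6.8 kg.
Tool frame: the origin (TCP) lies midway between the tips of the shut fingers; the grasp point (between the pads) lies 19 mm behind it; z points along the fingers, x is the direction in which the jaws open and shut, and the axes are right-handed (so a half turn about z gives the same grasp; the last joint's range is limited). The gripper opens to 85 mm and grips with 20 to 120 N. Pads are 22 mm wide; open, the fingers measure 114 mm over their backs; the gripper's body (76 mm by 85 mm) begins 54 mm behind the grasp point. The pads swing forward as they close: fully open they stand 13 mm farther back than shut.
Start: joints at [1.128, 0.477, 0.022, 1.555, -0.011, 1.109, -0.083], TCP at [0.222, -0.638, 0.231] pointing down, gripper open.
Joint ranges: [-2.96, 2.96], [-0.34, 2.1], [-1.41, 1.46], [0.24, 2.44], [-1.37, 4.51], [0.17, 1.92], [-2.96, 2.96]. Speed limits (rad/s): [2.39, 2.39, 3.14, 3.14, 3.14, 3.14, 3.14].

INTERFACE

Orientations are given as a unit quaternion [w, x, y, z].
In Python, from station import bot, imaging, nets gives the robot as it stands. The module is installed in compiled form; this text tells all that it offers.
- The arm moves only by the tool apply_moves, never from a script. Its argument "moves" is text: rows parted by semicolons, each of 7 numbers parted by spaces: the gripper command: -1 is fully open, 1 is shut, values between are in proportion, then the shift along the tool's x, y, z normalised to -1 to 1, where 1 is 120 mm, then the turn, a rotation vector about the tool's x, y, z normalised to -1 to 1, where 1 is 4 degrees. In form: hand dx dy dz rx ry rz; .... A call has 1 to 12 rows; each row shifts and turns the commanded pose from where the row before left it, along the tool's axes as they then stand; what a row does not reach is not made up. A row lasts 1/12 s, in which the tool goes at most 41.7 mm and 7.16 degrees, less where a joint would pass 70% of its speed; a pose out of reach is approached as far as the arm can. A call with a number of a shift or a turn outside -1 to 1 is refused whole. A call with a gripper value outside its range is refused whole. The fingers move at their own pace and stop on an object; "force" is the grip in N (left out, the last holds). Time passes only in rows, so rows that do not move let the fingers close. It gives the time, the measured TCP pose, the force and the opening at its end, in the units of the state.
- bot.get_obs(): the state, without advancing time (a new reading comes with each control period).
- imaging.read_camera(name): name is "scene" or "side" or "wrist"; returns a dict with "image" (384x512x3 uint8, red, green, blue), "fx", "fy", "cx", "cy" (pixels), "view" (4x4, takes a point from world to camera coordinates); the wrist camera has in their place "mount" (4x4, takes a point from camera to tool coordinates, whose origin is the TCP and whose axes are the tool frame's). Camera axes: x right, y down, z forward; pixel columns grow to the right and rows downward; lengths in m; the calibration is good to about 2 mm. A picture is of the moment at which its call begins: read the wrist's pose just before it. There is no depth.
- bot.hand_in(): hands the job in, once; it reports no verdict.
Trained networks look in a picture, given as the dict that the camera call returned (one of the last four; its "shot" number tells which), for a name from the list of things; names that differ only in an ending like _2 or _b are one class to them, and where a whole thing is asked for, a point or a joint stands for the part that bears it (a point fixed in the world has none). Each returns a list of dicts, best first, with "score" (0 to 1); they miss things now and then, are a little off and sometimes report something else, mostly with a low value. They report only what shows in the picture. A call takes as long as a camera call. They do not tell look-alikes from the thing itself.
- nets.spot_in(picture, name): "rect" ([left, top, right, bottom] in pixels, round what is visible of it).
- nets.outline_of(picture, name): "region" (384x512 bool, what is visible of it) and "rect" ([left, top, right, bottom] in pixels, round what is visible of it).
- nets.spot_point(picture, name): "location" ([column, row] in pixels: a listed point, or the origin of a listed thing).
The state is a dict: "t": time; "q": joint angles; "joint_vel": joint speeds; "joint_torque": joint torques, N m; "eef_pos": TCP position; "tool_rot": TCP orientation; "contact_force": force on the tool from outside, world axes, zero at the start; "torque": the same for the moment, N m; "gripper_width": opening from 0.0 (shut) to 1.0 (fully open).
Only numpy, scipy, OpenCV 4.12 (cv2) and the standard library are available. Lean on these libraries where they do the work, as an engineer would, in place of code of your own. Each camera call takes 0.05 s, during which the arm holds its last target.

TASK

Press the gate's long hold bar down with a fingertip and keep it down while you push the vial rack along the lane from behind, at its upright plate, until the rack is fully home against the stop inside the reader. Then let the bar up, so that the gate swings shut in the gap behind the vials. The gate must not touch the rack or a vial on the way, nothing is to be lifted, and every vial stays standing in its well. Leave the other things on the table where they are.

Things in the scene. Friction and masses are not known exactly. Their poses are not given: they have to be found in the camera images.
- lane: Fixed aluminium lane running into a grey bench reader. Origin on the table top (z 0), midway between the two side guides, under the gate; +x = the way the rack is pushed, +y = left, z up. Running floor 10 mm above the table. Guides 5 mm thick, inner faces at y = +55 and -55 mm, from x = -296 to +34 mm; left guide 46 mm, right guide 40 mm above the table.
- stop_face (a point): Middle of the face of the rack stop inside the reader, at lane x = +84 mm, 25 mm above the table (56 mm wide). The reader's housing spans lane x = +34 to +140 mm, 166 mm wide, 128 mm high, with a tunnel 118 mm wide whose roof is 92 mm above the table.
- shaft_end (a point): Upstream end of the gate's shaft axis, lane x = -295, y = +66, z = 62 mm. The shaft, 9 mm thick, runs from here along +x to x = +5 mm, in two fixed bearing blocks, 12 mm long, at x = -285 and -26 mm that reach 72 mm above the table and lie between y = +56 and +76 mm.
- gate (a joint): Angle of the sprung gate (rad): 0 = shut, blade down in the lane; 1.2 = hard stop, blade fully up. Shaft, hold bar and keeper blade are one rigid piece turning about the shaft. Pressing the bar down raises the blade; above 0.75 the blade clears the vials, 1.0 is a good value to hold. Its spring shuts it when released; pressing takes 4 to 9 N.
- bar_rear (a point): Point on the axis of the hold bar, at lane x = -260 mm. The bar is a straight black tube, 16 mm diameter, parallel to the lane, outside the left guide; press it anywhere from x = -260 to -65 mm (cranks join it to the shaft at x = -273 and -45 mm). At gate angle q its axis is at lane y = 66 + 38 cos(0.35 - q), z = 62 + 38 sin(0.35 - q) mm: y 102, z 75 shut; y 96, z 39 at q = 1.0.
- bar_front (a point): Point on the axis of the same hold bar near its downstream end (lane x = -70 mm).
- blade_edge (a point): Middle of the lower edge of the gate's steel keeper blade, at lane x = 0. Shut, the blade (6 mm thick along the lane, lane y = 0 to -46 mm) hangs in the lane, this edge 20 mm above the table. Open, its arm stands up to 175 mm high over the left half of the lane, from x = -10 to +10 mm: keep the hand upstream of it.
- rack: Loose aluminium vial rack in the lane before the gate, 0.25 to 0.5 kg; +x points down the lane. Origin on its underside, under the middle of its block of 3 x 2 wells (72 long, 106 wide, 36 mm high). Behind the block a flat 4 mm tail carries the upright push plate. Fully home its nose touches the stop, its origin is at lane x = +48 mm and the shut blade stands 9 mm behind the block, over the tail.
- push_face (a point): Middle of the rear face of the rack's upright push plate (105 mm wide, 5 mm thick, top 82 mm above the table), 126 mm behind the rack's origin and 65 mm above the table. Push anywhere on this face, 45 to 80 mm above the table, along +x of the lane. With the rack home the face is still outside, 78 mm before the gate.
- sample_0: Screw-cap vial, 26 mm diameter, 52 mm high, standing loose in the front right well of the rack, top 66 mm above the table. Origin at the centre of its underside.
- sample_1: Screw-cap vial, 26 mm diameter, 52 mm high, standing loose in the front middle well of the rack, top 66 mm above the table. Origin at the centre of its underside.
- sample_2: Screw-cap vial, 26 mm diameter, 52 mm high, standing loose in the front left well of the rack, top 66 mm above the table. Origin at the centre of its underside.
- sample_3: Screw-cap vial, 26 mm diameter, 52 mm high, standing loose in the rear right well of the rack, top 66 mm above the table. Origin at the centre of its underside.
- sample_4: Screw-cap vial, 26 mm diameter, 52 mm high, standing loose in the rear left well of the rack, top 66 mm above the table. Origin at the centre of its underside.
- spare_vial: Same kind of vial standing alone on the table to the right of the lane; not part of the job. Origin under its centre.
- eye_loupe: Black round loupe, 38 mm wide, 30 mm high, on the table to the right of the lane; bystander.
- tin: Flat round tin, 62 mm wide, 20 mm high, on the table left of the lane; bystander.
- pad: Black ink pad 62 x 92 x 18 mm on the table left of the lane; bystander.
Things that resemble listed ones, but are neither listed nor needed, are in the scene too. Leave any green or purple look-alike of the sample_3 alone.

How it is judged:
By the outcome, as a careful person would: the job done as asked, in the order asked, and still so for the second after the job is handed in, with the robot touching nothing.
It also fails if it takes over 48 s, if anything falls off the work surface, if the arm or the gripper's body presses on something with over 40 N, if the wrist force passes 120 N, or if a joint passes its speed limit or range.

## Working session

There is one attempt and no reset: what is moved stays moved. The work goes in short steps, Python scripts to look and compute and a tool call to move; the robot and the scene stay as the last step left them, time stands still between calls to the robot, and variables do not carry over. Pictures are saved under pics/ and viewed, and the job is handed in when it is done.

Besides the shell and the picture viewer there is one more tool, called after "Call:" as name(argument=value, ...) on one line, values as JSON. apply_moves: Moves the arm, as the interface text tells. Scaled input: -1 to 1 covers 120 mm each way for a shift and 4 degrees each way for a turn. Its arguments: {"type":"object","properties":{"moves":{"type":"string"},"force":{"type":"number"}},"required":["moves"]}

```bash
mkdir -p pics; ls; cat > h.py <<'E'
import numpy as np, cv2
from station import bot, imaging, nets
def save(p,n): cv2.imwrite('pics/'+n+'.png', cv2.cvtColor(p['image'],cv2.COLOR_RGB2BGR))
def ray(p,uv):
    d=np.array([(uv[0]-p['cx'])/p['fx'],(uv[1]-p['cy'])/p['fy'],1.]);V=np.array(p['view']);R=V[:3,:3];t=V[:3,3]
    return -R.T@t, R.T@d
def at_z(p,uv,z):
    o,d=ray(p,uv); return o+d*(z-o[2])/d[2]
def proj(p,X):
    V=np.array(p['view']);X=np.atleast_2d(X);c=X@V[:3,:3].T+V[:3,3]
    return np.c_[c[:,0]/c[:,2]*p['fx']+p['cx'],c[:,1]/c[:,2]*p['fy']+p['cy']]
E
python3 - <<'E'
from h import *
print(bot.get_obs())
for n in ['scene','side']:
    p=imaging.read_camera(n);save(p,n+'0');print(n,p['fx'],np.round(p['view'],3).tolist())
    for k in ['shaft_end','stop_face','bar_rear','bar_front','blade_edge','push_face','rack','lane']:
        r=nets.spot_point(p,k);print(k,[(np.round(a['location'],1).tolist(),round(a['score'],2)) for a in r[:2]])
E
```

```text
pics
{'t': 0.0, 'q': array([ 1.12788069,  0.47780505,  0.0223581 ,  1.55643636, -0.01149418,
        1.10932682, -0.08311744]), 'joint_vel': array([ 3.77273275e-04, -1.64009856e-03,  8.65486890e-04, -6.38916632e-04,
       -3.80470063e-05,  1.05244265e-04, -2.37972019e-03]), 'joint_torque': array([-8.72091405e-04, -5.96447682e+01,  1.60785321e+00, -2.81191099e+01,
        1.26210760e-02,  9.39032121e-03, -1.76193583e-05]), 'eef_pos': array([ 0.22158019, -0.63696685,  0.23032915]), 'tool_rot': array([-4.71667909e-04,  8.15041424e-01, -5.79401954e-01, -7.94034821e-04]), 'contact_force': array([ 0.25627835,  0.75968368, -0.81225081]), 'torque': array([ 0.02413763, -0.03065622,  0.00054366]), 'gripper_width': 0.9996592853605121}
scene 395.1416778458576 [[0.889, -0.458, -0.019, -0.542], [-0.336, -0.625, -0.705, 0.237], [0.311, 0.633, -0.709, 0.721], [0.0, 0.0, 0.0, 1.0]]
shaft_end [([162.6, 209.0], 0.57), ([285.0, 203.4], 0.25)]
stop_face []
bar_rear [([172.0, 187.2], 0.79), ([281.2, 206.2], 0.53)]
bar_front [([247.2, 161.5], 0.6), ([285.4, 205.8], 0.45)]
blade_edge [([301.9, 202.2], 0.91), ([261.9, 274.0], 0.42)]
push_face [([224.1, 211.2], 0.57)]
rack [([277.7, 207.4], 0.68)]
lane [([298.4, 202.9], 0.95)]
side 354.1406681137713 [[-0.906, -0.422, -0.024, 0.552], [-0.223, 0.524, -0.822, 0.198], [0.36, -0.74, -0.569, 0.682], [0.0, 0.0, 0.0, 1.0]]
shaft_end [([334.0, 226.2], 0.81)]
stop_face [([198.3, 189.6], 0.86)]
bar_rear [([314.2, 231.7], 0.95)]
bar_front [([235.0, 211.4], 0.66), ([263.3, 272.9], 0.45)]
blade_edge [([233.4, 194.1], 0.7)]
push_face [([292.7, 202.6], 0.79)]
rack []
lane [([227.8, 202.8], 0.86)]
```

View pics/scene0.png

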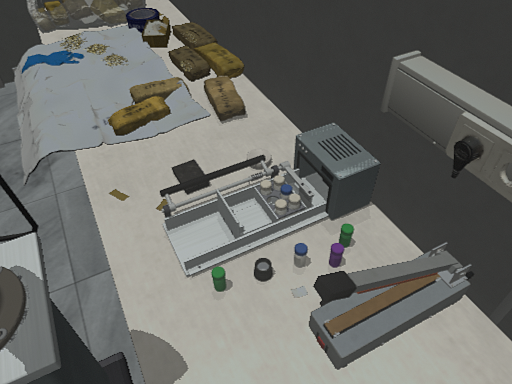

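View pics/side0.png

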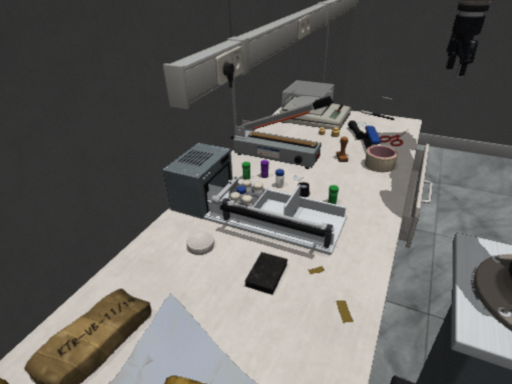

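```bash
cat > fit.py <<'E'
from h import *
from scipy.optimize import least_squares
PT={'shaft_end':(-.295,.066,.062),'stop_face':(.084,0,.025),'bar_rear':(-.26,.102,.075),'bar_front':(-.07,.102,.075),'blade_edge':(0,-.023,.020),'lane':(0,0,0)}
def L2W(s,X):
    X=np.atleast_2d(X);c,n=np.cos(s[2]),np.sin(s[2])
    return np.c_[s[0]+c*X[:,0]-n*X[:,1],s[1]+n*X[:,0]+c*X[:,1],X[:,2]]
E
python3 - <<'E'
from fit import *
obs=[];P=[]
for n in ['scene','side']:
    p=imaging.read_camera(n);P.append(p)
    for k in PT:
        for a in nets.spot_point(p,k)[:1]:
            obs.append((p,k,a['location']))
def res(s): return np.concatenate([(proj(p,L2W(s,PT[k]))[0]-l) for p,k,l in obs])
best=None
for y in np.linspace(-3,3,9):
    r=least_squares(res,[.6,0,y],loss='soft_l1',f_scale=2.)
    if best is None or r.cost<best.cost: best=r
s=best.x;print(s,best.cost)
for (p,k,l),e in zip(obs,res(s).reshape(-1,2)): print(k,np.round(l),np.round(e,1))
np.save('lane.npy',s)
for p,nm in zip(P,['scene','side']):
    im=cv2.cvtColor(p['image'],cv2.COLOR_RGB2BGR)
    S=4;
    c=proj(p,L2W(s,(-.12,0,.03)))[0]; x0,y0=int(c[0]-95),int(c[1]-72)
    cr=cv2.resize(im[y0:y0+144,x0:x0+190],None,fx=S,fy=S,interpolation=cv2.INTER_CUBIC)
    def ln(a,b,col):
        q=proj(p,L2W(s,np.array([a,b])));q=((q-[x0,y0]+.5)*S).astype(int);cv2.line(cr,tuple(map(int,q[0])),tuple(map(int,q[1])),col,1)
    for a,b in [((-.296,.055,.046),(.034,.055,.046)),((-.296,-.055,.040),(.034,-.055,.040)),((-.296,-.055,.01),(-.296,.055,.01)),((-.296,-.06,.0),(.034,-.06,0))]: ln(a,b,(0,0,255))
    ln((-.273,.102,.075),(-.045,.102,.075),(0,255,0)); ln((-.295,.066,.062),(.005,.066,.062),(255,0,0))
    ln((.034,-.083,.128),(.034,.083,.128),(0,255,255));ln((.034,-.083,.128),(.034,-.083,0),(0,255,255));ln((.034,.083,.128),(.034,.083,0),(0,255,255))
    cv2.imwrite(f'pics/{nm}_ov.png',cr); print(x0,y0)
    r=nets.spot_point(p,'push_face')
    for a in r: 
        w=at_z(p,a['location'],.065); d=w[:2]-s[:2];c,n=np.cos(s[2]),np.sin(s[2]);print('push lane',nm,a['score'],c*d[0]+n*d[1],-n*d[0]+c*d[1])
    for k in ['sample_0','spare_vial','eye_loupe','tin','pad']:
        for a in nets.spot_in(p,k)[:9]: print(nm,k,np.round(a['rect']).astype(int),round(a['score'],2))
E
```

```text
[ 0.70260332 -0.03526692  0.00681481] 139.95112099138223
shaft_end [160. 207.] [0.5 2.7]
stop_face [328. 180.] [0.4 0.7]
bar_rear [171. 190.] [-0.9 -1.4]
bar_front [247. 161.] [2.1 0. ]
blade_edge [303. 201.] [-0.6  0.4]
lane [299. 202.] [-2.1 -1.1]
shaft_end [333. 228.] [-0.2  2.3]
stop_face [203. 193.] [-1.2 -0.7]
bar_rear [314. 234.] [-1.8 -2.4]
bar_front [203. 242.] [ 29.7 -31.5]
blade_edge [234. 193.] [-1.5  2.5]
lane [228. 202.] [1.4 4.2]
155 138
push lane scene 0.67 -0.18454765690778152 -0.011268396942249376
scene sample_0 [212 267 226 291] 0.73
scene sample_0 [275 177 285 189] 0.65
scene sample_0 [287 192 304 218] 0.55
scene sample_0 [340 225 353 245] 0.53
scene sample_0 [262 182 272 203] 0.51
scene sample_0 [280 184 295 195] 0.47
scene sample_0 [275 201 286 216] 0.47
scene sample_0 [162 151 313 210] 0.26
scene spare_vial [295 243 309 267] 0.59
scene eye_loupe [251 258 274 281] 0.77
scene eye_loupe [214 189 307 241] 0.68
scene tin [245 147 271 171] 0.63
scene pad [173 161 208 193] 0.88
scene pad [158 124 377 277] 0.6
175 135
push lane side 0.95 -0.18162138976471343 -0.006468893135148304
push lane side 0.46 -0.19798850507218027 -0.04884569808207294
side sample_0 [329 183 340 202] 0.6
side sample_0 [242 195 252 206] 0.59
side sample_0 [261 162 269 179] 0.58
side sample_0 [244 163 249 180] 0.57
side spare_vial [242 194 251 206] 0.71
side spare_vial [277 169 284 186] 0.64
side eye_loupe [252 184 261 200] 0.21
side tin [189 230 214 253] 0.74
side pad [247 252 286 292] 0.63
```

View pics/scene_ov.png

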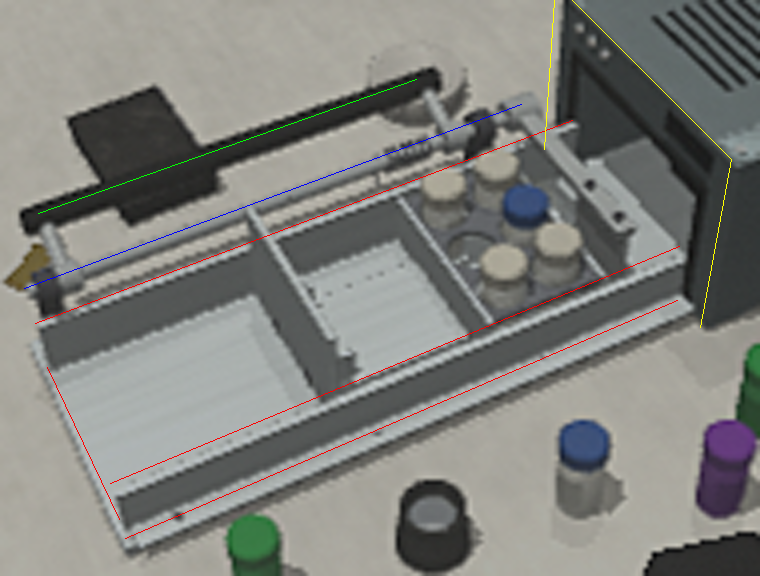

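View pics/side_ov.png

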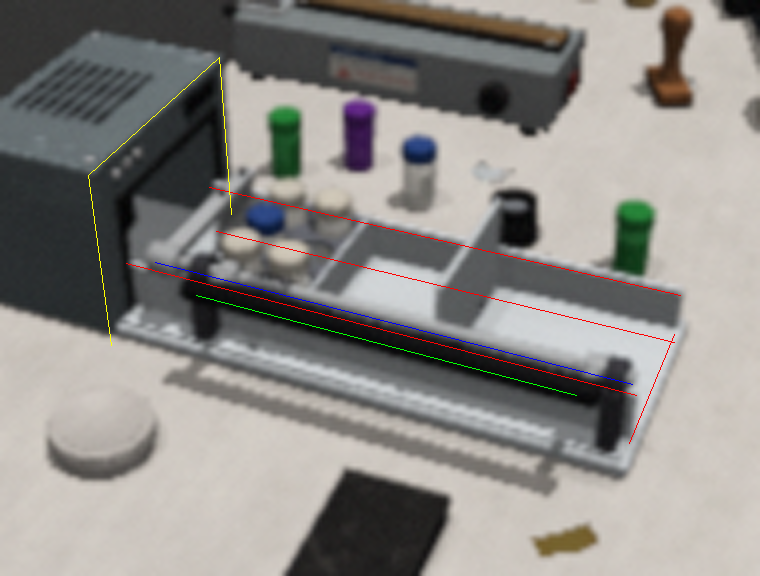

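Call:
apply_moves(moves="-1 0 0 -0.1 0 0 0.9;-1 0 0 -0.1 0 0 0.9;-1 0 0 -0.1 0 0 0.9;-1 0 0 -0.1 0 0 0.9;-1 0 0 -0.1 0 0 0.9;-1 -0.3 -0.1 -0.02 0 0 0;-1 -0.3 -0.1 -0.02 0 0 0;-1 -0.3 -0.1 -0.02 0 0 0;-1 -0.3 -0.1 -0.02 0 0 0;-1 -0.3 -0.1 -0.02 0 0 0;-1 -0.3 -0.1 -0.02 0 0 0;-1 -0.3 -0.1 -0.02 0 0 0")

```text
t: 3.2
eef_pos: [0.3008, -0.3821, 0.3084]
tool_rot: [0.0, 0.714, -0.7, 0.0]
contact_force: [1.2, 0.7, 0.4]
gripper_width: 1.004
```

Call:
apply_moves(moves="-1 -0.3 -0.1 0 0 0 0;-1 -0.3 -0.1 0 0 0 0;-1 -0.3 -0.1 0 0 0 0;-1 -0.3 -0.1 0 0 0 0;-1 -0.3 -0.1 0 0 0 0;-1 -0.3 -0.1 0 0 0 0;-1 -0.3 -0.1 0 0 0 0;-1 -0.3 -0.1 0 0 0 0;-1 -0.2 -0.1 0 0 0 0;-1 0 0 0 0 0 0;-1 0 0 0 0 0 0")

```text
t: 4.12
eef_pos: [0.4025, -0.0685, 0.3083]
tool_rot: [-0.0, 0.716, -0.698, 0.0]
contact_force: [0.1, -0.3, -0.5]
gripper_width: 0.998
```

```bash
python3 - <<'E'
from h import *
o=bot.get_obs();print(o['t'],o['eef_pos'],o['tool_rot'],o['q'])
p=imaging.read_camera('wrist');im=p['image'];print(np.round(p['mount'],3).tolist(),p['fx'],p['cx'],p['cy'])
cv2.imwrite('pics/w1.png',cv2.resize(cv2.cvtColor(im,cv2.COLOR_RGB2BGR),(768,576)))
E
```

```text
4.1167 [ 0.40251265 -0.06850606  0.30831377] [-8.22717398e-05  7.15612811e-01 -6.98497132e-01  2.33697863e-04] [ 0.44693739 -0.02898678 -0.41524441  2.01968875 -0.01260824  1.14800242
 -1.50957422]
[[1.0, -0.001, -0.0, -0.0], [0.001, 0.962, 0.271, -0.068], [0.0, -0.271, 0.962, -0.142], [0.0, 0.0, 0.0, 1.0]] 291.3022959373729 256.03060382487195 195.75592534258868
```

View pics/w1.png

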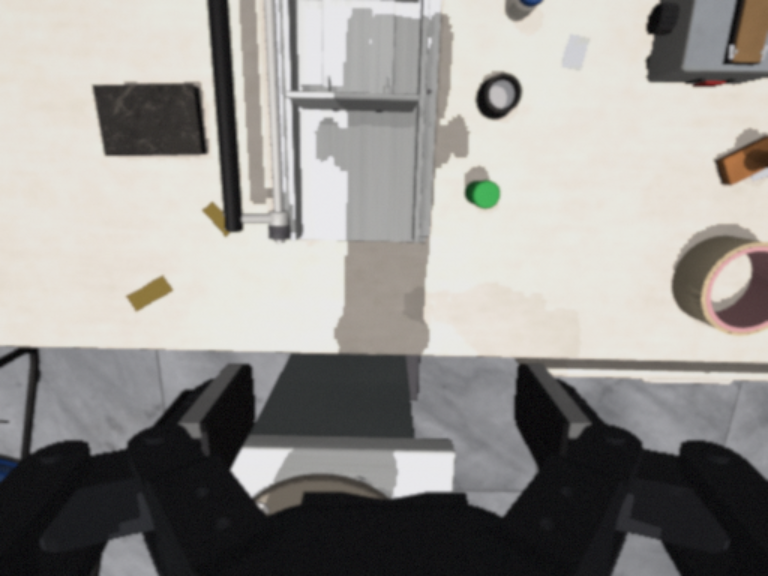

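```bash
cat >> h.py <<'E'
from scipy.spatial.transform import Rotation as Ro
def wrist():
    o=bot.get_obs();p=imaging.read_camera('wrist')
    q=o['tool_rot'];T=np.eye(4);T[:3,:3]=Ro.from_quat([q[1],q[2],q[3],q[0]]).as_matrix();T[:3,3]=o['eef_pos']
    p['view']=np.linalg.inv(T@np.array(p['mount']));return o,p
E
python3 - <<'E'
from fit import *
from scipy.optimize import least_squares
o,p=wrist();sc=imaging.read_camera('scene');sd=imaging.read_camera('side')
s=np.load('lane.npy')
im=cv2.cvtColor(p['image'],cv2.COLOR_RGB2BGR)
x0,y0,S=130,0,4
cr=cv2.resize(im[y0:y0+165,x0:x0+190],None,fx=S,fy=S,interpolation=cv2.INTER_CUBIC)
cv2.imwrite('pics/w1c.png',cr[:600])
for k in ['shaft_end','bar_rear','bar_front','push_face','lane']:
    r=nets.spot_point(p,k);print(k,[(np.round(a['location'],1).tolist(),round(a['score'],2),np.round(proj(p,L2W(s,PT.get(k,(-.183,0,.065)))),1).tolist()) for a in r[:2]])
E
```

```text
shaft_end [([184.9, 162.2], 0.74, [[182.7, 161.0]]), ([148.6, 135.3], 0.74, [[182.7, 161.0]])]
bar_rear [([151.5, 136.6], 0.7, [[150.2, 134.7]])]
bar_front []
push_face [([235.9, 68.0], 0.61, [[231.1, 71.4]])]
lane [([181.5, 161.1], 0.51, [[233.9, -76.8]])]
```

View pics/w1c.png

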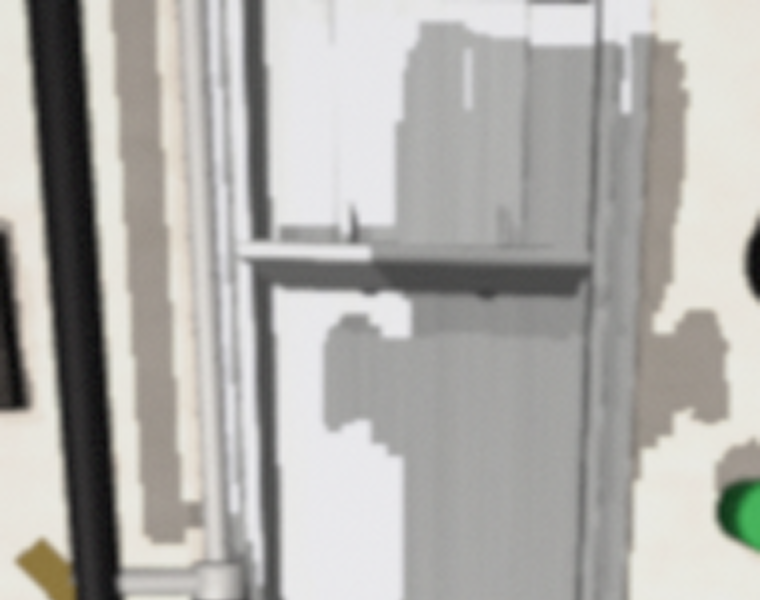

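```bash
cat >> fit.py <<'E'
def toL(s,w):
    d=np.atleast_2d(w)[:,:2]-s[:2];c,n=np.cos(s[2]),np.sin(s[2]);return np.c_[c*d[:,0]+n*d[:,1],-n*d[:,0]+c*d[:,1]]
E
python3 - <<'E'
from fit import *
o,p=wrist();sc=imaging.read_camera('scene');sd=imaging.read_camera('side')
for nm,z,A,B in [('bar',.075,(143.6,0),(154.6,148.5)),('shaft',.062,(176.6,0),(183.6,135)),('plate',.082,(190,65),(277,66)),('rguide',.040,(284,0),(278,140))]:
    a=at_z(p,A,z);b=at_z(p,B,z);d=a-b;print(nm,a,b,'ang from x',np.arctan2(d[1],d[0]))
C=lambda x,y,ox,oy:((x/4+ox),(y/4+oy))
for cam,z,A,B,off in [(sc,.075,(30,217),(430,78),(155,138)),(sd,.075,(590,385),(205,287),(175,135))]:
    a=at_z(cam,C(*A,*off),z);b=at_z(cam,C(*B,*off),z);d=b-a;print(a,b,np.arctan2(d[1],d[0]))
print('housing corner', at_z(sc,C(731,160,155,138),.128), at_z(sc,C(702,328,155,138),0.))
print('side corners', at_z(sd,C(221,60,175,135),.128), at_z(sd,C(95,172,175,135),.128))
print('shaft end wrist',at_z(p,(279/1.5,238/1.5),.062))
E
```

```text
bar [0.59095197 0.06023149 0.075     ] [0.42488358 0.060425   0.075     ] ang from x -0.0011652274256328233
shaft [0.59584955 0.02627923 0.062     ] [0.44159667 0.02563941 0.062     ] ang from x 0.004147795008074331
plate [0.52339806 0.0094196  0.082     ] [ 0.52422639 -0.09204364  0.082     ] ang from x 1.578959973879979
rguide [ 0.60543451 -0.10044269  0.04      ] [ 0.43561685 -0.09973232  0.04      ] ang from x -0.004183108475971082
[0.42442627 0.06259863 0.075     ] [0.66456239 0.06153116 0.075     ] -0.004445263593612262
[0.42324623 0.0549667  0.075     ] [0.65442109 0.05795733 0.075     ] 0.012935954891505097
housing corner [ 0.73688226 -0.12008574  0.128     ] [ 7.37826423e-01 -1.20040671e-01 -1.11022302e-16]
side corners [ 0.73165345 -0.11247134  0.128     ] [0.73205971 0.04436653 0.128     ]
shaft end wrist [0.41057349 0.02394273 0.062     ]
```

Call:
apply_moves(moves="-1 0 0 0 0 0 -1;-1 0 0 0 0 0 -1;-1 0 0 0 0 0 -1;-1 0 0 0 0 0 -1;-1 0 0 0 0 0 -1;-1 0 0 0 0 0 -1;-1 0 0 0 0 0 -1;-1 0 0 0 0 0 -1;-1 0 0 0 0 0 -1;-1 0 0 0 0 0 -1;-1 0 0 0 0 0 -1;-1 0 0 0 0 0 -1")

```text
t: 5.72
eef_pos: [0.4021, -0.0697, 0.3081]
tool_rot: [0.0, 0.938, -0.347, 0.0]
contact_force: [0.0, 0.8, -0.5]
gripper_width: 0.998
```

Call:
apply_moves(moves="-1 0 0 0 0 0 -1;-1 0 0 0 0 0 -1;-1 0 0 0 0 0 -1;-1 0 0 0 0 0 -1;-1 0 0 0 0 0 -1;-1 0 0 0 0 0 -1;-1 0 0 0 0 0 -1;-1 0 0 0 0 0 -1;-1 0 0 0 0 0 -1;-1 0 0 0 0 0 -1;-1 0 0 0 0 0 -1;-1 0 0 0 0 0 -1")

```text
t: 6.72
eef_pos: [0.4021, -0.0697, 0.3081]
tool_rot: [-0.0, 0.998, 0.064, -0.0]
contact_force: [0.6, -0.4, -0.0]
gripper_width: 1.002
```

Call:
apply_moves(moves="-1 0 0 0 0 0 -1;-1 0 0 0 0 0 -1;-1 0 0 0 0 0 -1;-1 0 0 0 0 0 -1;-1 0 0 0 0 0 -1;-1 0 0 0 0 0 -1;-1 0 0 0 0 0 -1;-1 0 0 0 0 0 -1;-1 0 0 0 0 0 -1;-1 0 0 0 0 0 -1;-1 0 0 0 0 0 -1;-1 0 0 0 0 0 -1")

```text
t: 7.72
eef_pos: [0.4021, -0.0697, 0.3081]
tool_rot: [0.0, 0.885, 0.465, 0.0]
contact_force: [0.4, 0.5, -1.3]
gripper_width: 0.999
```

Call:
apply_moves(moves="-1 0 0 0 0 0 -1;-1 0 0 0 0 0 -1;-1 0 0 0 0 0 -1;-1 0 0 0 0 0 -1;-1 0 0 0 0 0 -1;-1 0 0 0 0 0 -1;-1 0 0 0 0 0 -1;-1 0 0 0 0 0 -1;-1 0 0 0 0 0 -0.65;-1 0 0 0 0 0 0")

```text
t: 8.55
eef_pos: [0.4021, -0.0697, 0.3081]
tool_rot: [0.0, 0.708, 0.706, -0.0]
contact_force: [-0.7, -0.3, 0.6]
gripper_width: 1.002
```

```bash
python3 - <<'E'
from h import *
o=bot.get_obs();q=o['tool_rot'];print(o['t'],o['eef_pos'],q,o['q'],o['contact_force'])
print(np.round(Ro.from_quat([q[1],q[2],q[3],q[0]]).as_matrix(),4))
E
```

```text
8.55 [ 0.4021192  -0.06971662  0.30811659] [ 1.13388551e-05  7.07902704e-01  7.06309962e-01 -9.58060478e-06] [ 0.38471388 -0.03197124 -0.35222993  2.02346494 -0.01205984  1.14816111
  1.60613997] [-0.6677981  -0.29166322  0.56544401]
[[ 0.0023  1.      0.    ]
 [ 1.     -0.0023 -0.    ]
 [-0.      0.     -1.    ]]
```

Call:
apply_moves(moves="-1 0.16 0.18 0 0 0 0;-1 0.16 0.18 0 0 0 0;-1 0.16 0.18 0 0 0 0;-1 0.17 0.19 0 0 0 0;-1 0 0 0.26 0 0 0;-1 0 0 0.26 0 0 0;-1 0 0 0.26 0 0 0;-1 0 0 0.26 0 0 0;-1 0 0 0.26 0 0 0;-1 0 0 0.2 0 0 0;-1 0 0 0 0 0 0;-1 0 0 0 0 0 0")

```text
t: 9.55
eef_pos: [0.4894, 0.008, 0.1276]
tool_rot: [-0.001, 0.709, 0.705, -0.001]
contact_force: [-0.2, -0.4, 2.3]
gripper_width: 1.002
```

```bash
cat > look.py <<'E'
from fit import *
import sys
def go(n):
    o=bot.get_obs();print(round(o['t'],2),o['eef_pos'],np.round(o['contact_force'],1))
    ims=[]
    for c,(x0,y0) in [('scene',(150,100)),('side',(175,120))]:
        p=imaging.read_camera(c)
        cr=cv2.resize(cv2.cvtColor(p['image'],cv2.COLOR_RGB2BGR)[y0:y0+130,x0:x0+220],None,fx=3.4,fy=3.4,interpolation=cv2.INTER_CUBIC)
        cv2.imwrite(f'pics/{n}_{c}.png',cr)
go(sys.argv[1])
E
python3 look.py a
```

```text
9.55 [0.48936612 0.00801014 0.12755949] [-0.2 -0.4  2.3]
```

View pics/a_scene.png

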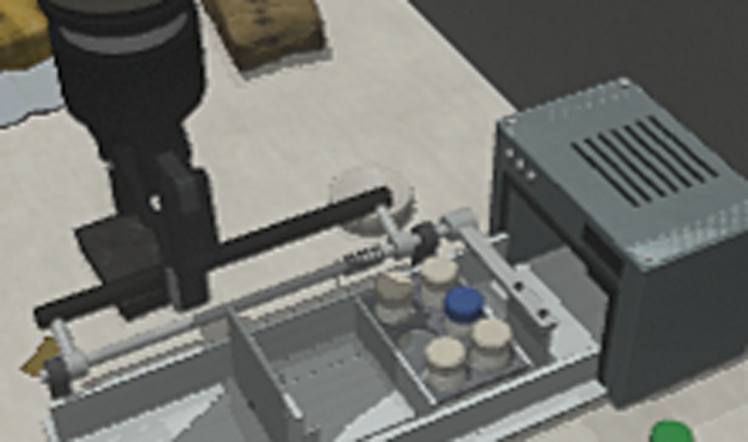

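View pics/a_side.png

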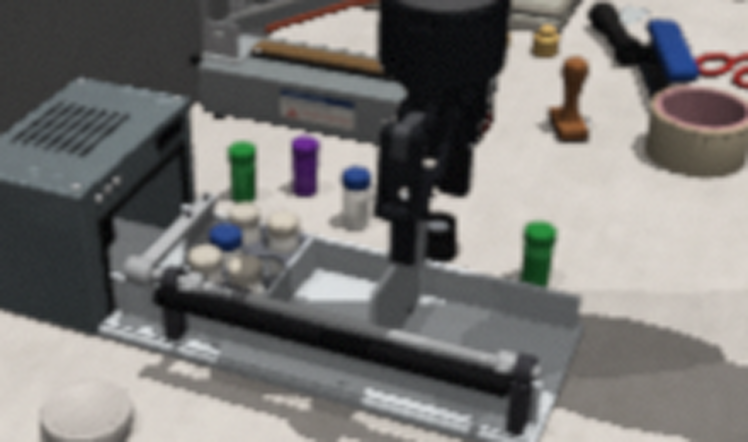

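Call:
apply_moves(moves="-1 0 0 0.15 0 0 0;-1 0 0 0.15 0 0 0;-1 0 0 0.14 0 0 0;-1 0 0 0 0 0 0")

```text
t: 9.98
eef_pos: [0.4897, 0.0078, 0.0748]
tool_rot: [-0.0, 0.709, 0.706, -0.0]
contact_force: [-0.6, -0.1, -0.2]
gripper_width: 1.001
```

Call:
apply_moves(moves="-1 0 0 0.05 0 0 0;-1 0 0 0.05 0 0 0;-1 0 0 0.05 0 0 0;-1 0 0 0.04 0 0 0;-1 0 0 0 0 0 0;-1 0 0 0 0 0 0")

```text
t: 10.48
eef_pos: [0.4905, 0.0076, 0.0527]
tool_rot: [0.0, 0.709, 0.706, 0.0]
contact_force: [0.8, -1.0, 3.4]
gripper_width: 0.999
```

```bash
python3 look.py b
```

```text
10.48 [0.49050399 0.00759399 0.05269289] [ 0.8 -1.   3.4]
```

View pics/b_scene.png

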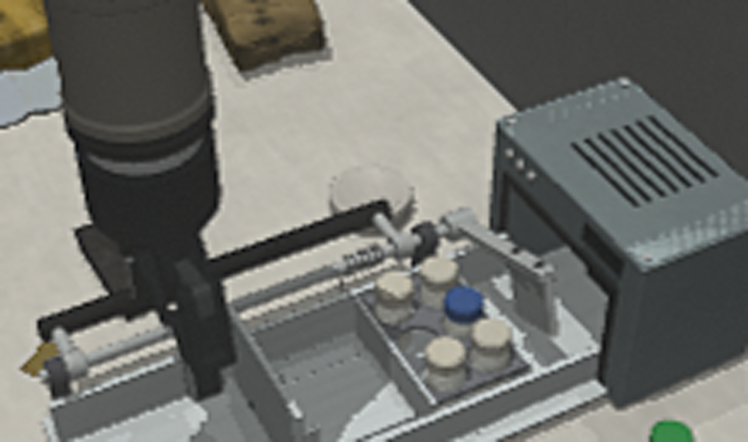

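View pics/b_side.png

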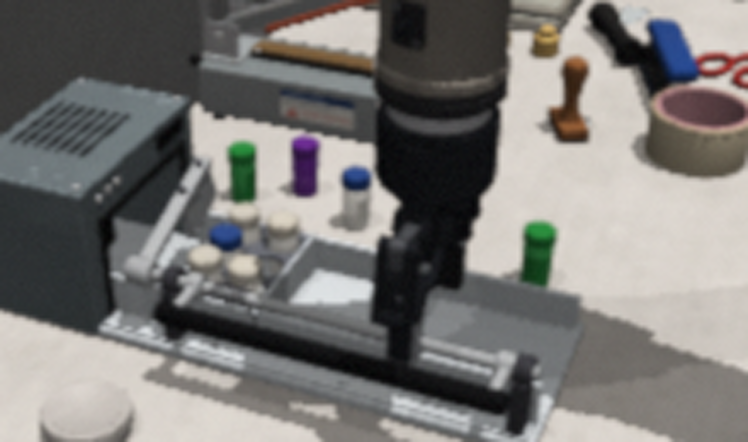

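Call:
apply_moves(moves="-1 0 0 0.05 0 0 0;-1 0 0 0.05 0 0 0;-1 0 0 0.05 0 0 0;-1 0 0 0 0 0 0;-1 0 0 0 0 0 0")

```text
t: 11.0
eef_pos: [0.4906, 0.005, 0.0349]
tool_rot: [0.001, 0.709, 0.705, -0.001]
contact_force: [-0.4, -9.0, 8.9]
gripper_width: 0.998
```

```bash
python3 look.py c
```

```text
11.0 [0.4906259  0.00503516 0.03493085] [-0.4 -9.   8.9]
```

View pics/c_scene.png

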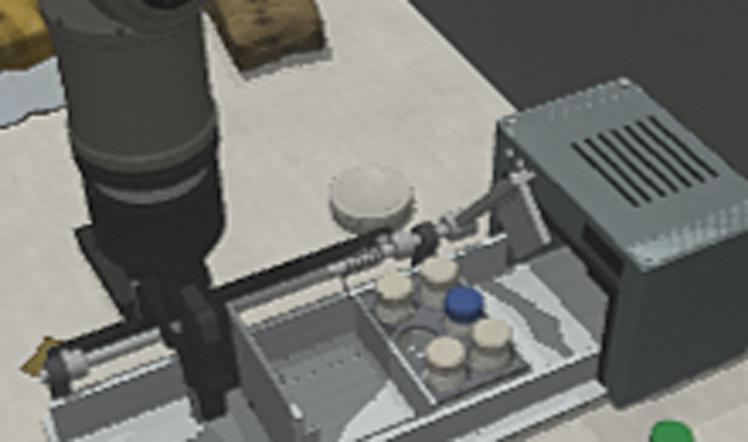

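View pics/c_side.png

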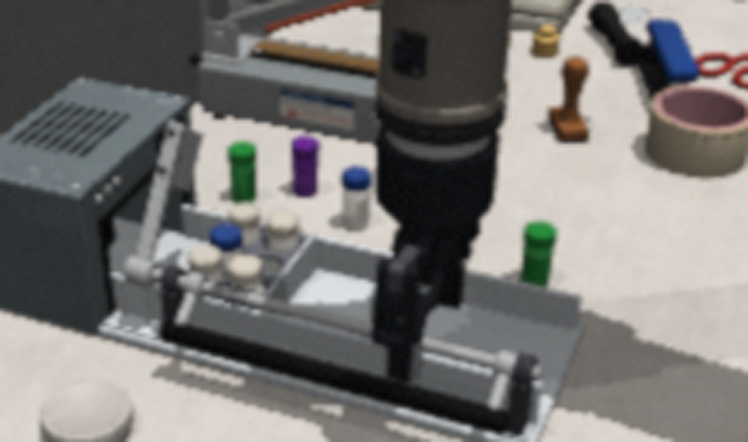

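Call:
apply_moves(moves="-1 0.02 0 0 0 0 0;-1 0.02 0 0 0 0 0;-1 0 0 0 0 0 0;-1 0 0 0 0 0 0")

```text
t: 11.43
eef_pos: [0.4905, 0.0057, 0.0354]
tool_rot: [0.003, 0.711, 0.704, -0.003]
contact_force: [0.0, -19.9, 14.4]
gripper_width: 0.995
```

```bash
python3 - <<'E'
from fit import *
o=bot.get_obs();print(o['t'],o['eef_pos'],o['contact_force'],o['torque'])
s=np.array([.703,-.041,0.])
for c,(x0,y0,w,h) in [('scene',(180,150,95,72)),('side',(255,190,95,72))]:
    p=imaging.read_camera(c);im=cv2.cvtColor(p['image'],cv2.COLOR_RGB2BGR)
    S=8;cr=cv2.resize(im[y0:y0+h,x0:x0+w],None,fx=S,fy=S,interpolation=cv2.INTER_CUBIC)
    for q,col in [(0.8,(255,0,0)),(1.0,(0,255,0)),(1.2,(0,0,255))]:
        y=.066+.038*np.cos(.35-q);z=.062+.038*np.sin(.35-q)
        a=proj(p,L2W(s,[(-.26,y,z),(-.07,y,z)]));a=((a-[x0,y0]+.5)*S).astype(int)
        cv2.line(cr,tuple(map(int,a[0])),tuple(map(int,a[1])),col,1)
    cv2.imwrite(f'pics/d_{c}.png',cr)
E
```

```text
11.4333 [0.49047222 0.00574131 0.03543996] [  0.03416426 -19.92654347  14.42069945] [-3.53955945 -0.00979478 -0.03223399]
```

View pics/d_scene.png

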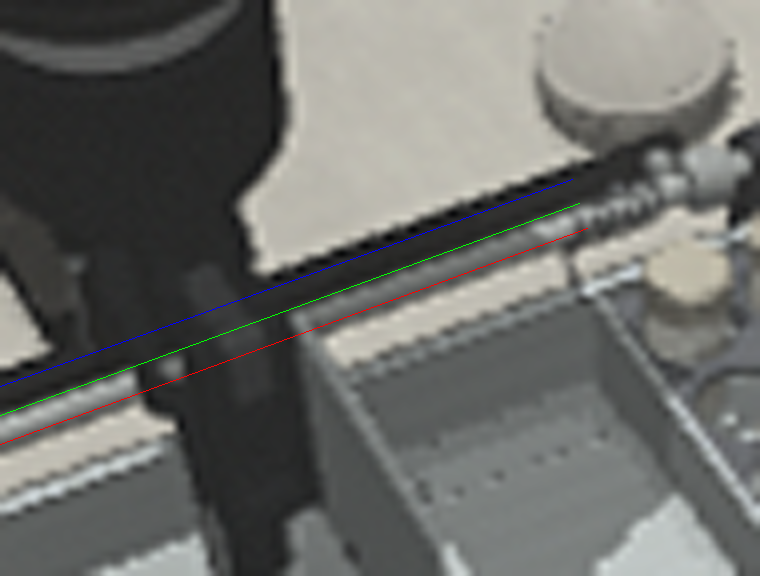

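View pics/d_side.png

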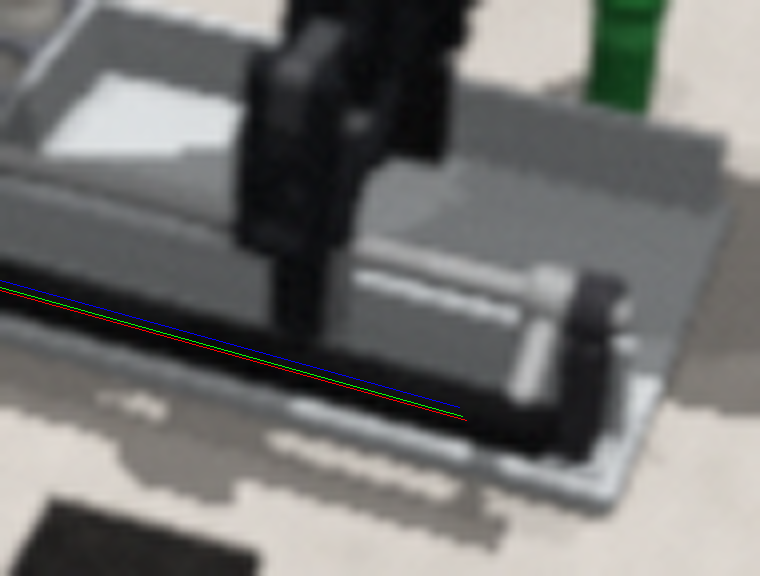

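```bash
python3 - <<'E'
from fit import *
o,p=wrist();print(o['t'],o['contact_force'])
cv2.imwrite('pics/e.png',cv2.resize(cv2.cvtColor(p['image'],cv2.COLOR_RGB2BGR),(768,576),interpolation=cv2.INTER_CUBIC))
for x in (-.05,-.0425): print(x)
M=np.linalg.inv(p['mount'])
for X in [(.0425,0,-.013),(-.0425,0,-.013),(.057,0,-.013),(.0425,-.011,-.013),(.057,-.011,-.013)]:
    c=M[:3,:3]@X+M[:3,3];print(X,1.5*(c[0]/c[2]*p['fx']+p['cx']),1.5*(c[1]/c[2]*p['fy']+p['cy']))
E
```

```text
11.5333 [  0.20081415 -20.54719739  14.93307812]
-0.05
-0.0425
(0.0425, 0, -0.013) 513.1673473143762 390.1009696197367
(-0.0425, 0, -0.013) 253.87093627937173 390.2938977991187
(0.057, 0, -0.013) 557.3966027316949 390.0680610665909
(0.0425, -0.011, -0.013) 515.9039385881428 359.18692807191087
(0.057, -0.011, -0.013) 561.0782661636965 359.1536972318547
```

View pics/e.png

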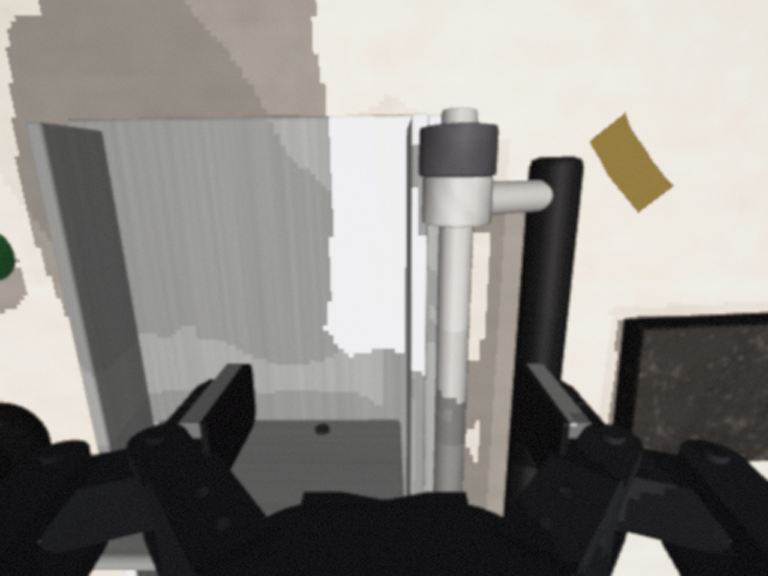

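Call:
apply_moves(moves="-1 -0.02 0 0 0 0 0;-1 -0.02 0 0 0 0 0;-1 -0.02 0 0 0 0 0;-1 0 0 0 0 0 0;-1 0 0 0 0 0 0")

```text
t: 12.0
eef_pos: [0.4907, 0.0047, 0.0351]
tool_rot: [0.001, 0.709, 0.705, 0.0]
contact_force: [1.1, -2.9, 6.0]
gripper_width: 0.998
```

```bash
python3 - <<'E'
from fit import *
o=bot.get_obs();print(o['t'],o['eef_pos'],o['contact_force'],o['torque'])
p=imaging.read_camera('scene');im=cv2.cvtColor(p['image'],cv2.COLOR_RGB2BGR)
s=np.array([.703,-.041,0.]);x0,y0,w,h=250,125,95,72;S=8
cr=cv2.resize(im[y0:y0+h,x0:x0+w],None,fx=S,fy=S,interpolation=cv2.INTER_CUBIC)
# blade edge middle: shut at y=-.023,z=.020 ; rotates about (.066,.062)
for q,col in [(0.75,(255,0,0)),(1.0,(0,255,0)),(1.2,(0,0,255))]:
    P=[]
    for y in (0,-.046):
        v=np.array([y-.066,.020-.062]);a=-q  # -> raise
        R=np.array([[np.cos(a),-np.sin(a)],[np.sin(a),np.cos(a)]]);r=R@v+[.066,.062];P.append((0,r[0],r[1]))
    print(q,P)
    a=proj(p,L2W(s,P));a=((a-[x0,y0]+.5)*S).astype(int);cv2.line(cr,tuple(map(int,a[0])),tuple(map(int,a[1])),col,1)
cv2.imwrite('pics/f.png',cr)
E
```

```text
12.0 [0.49068266 0.0047107  0.03513094] [ 1.13035402 -2.88700407  6.02497882] [-0.50358296 -0.1069243  -0.03847333]
0.75 [(0, np.float64(-0.010920293266652212), np.float64(0.07625722566883958)), (0, np.float64(-0.04457798123484796), np.float64(0.10761260862991295))]
1.0 [(0, np.float64(-0.005001733549228865), np.float64(0.0948443881508593)), (0, np.float64(-0.029855639619163293), np.float64(0.13355205345202253))]
1.2 [(0, np.float64(0.0029387465939160473), np.float64(0.10829555398581664)), (0, np.float64(-0.013729710112010948), np.float64(0.15116935194030906))]
```

View pics/f.png

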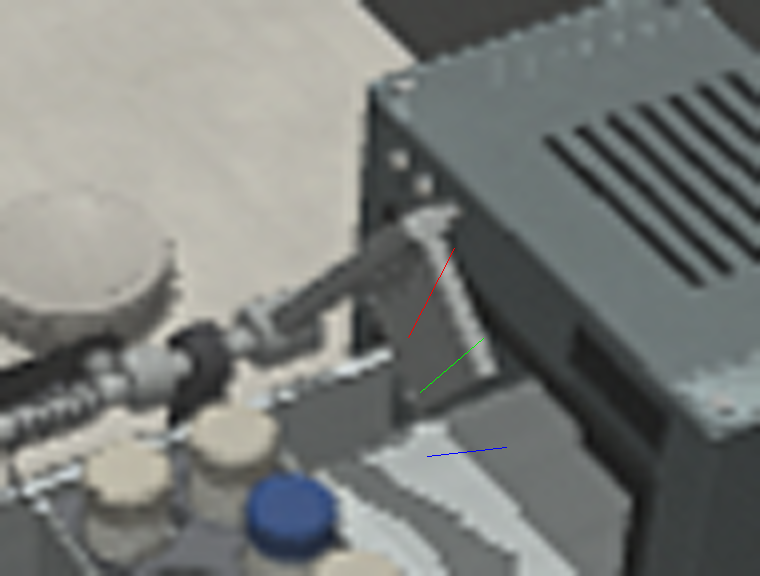

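Call:
apply_moves(moves="-1 -0.01 0 0.02 0 0 0;-1 0 0 0.015 0 0 0;-1 0 0.02 0 0 0 0;-1 0 0.02 0 0 0 0;-1 0 0.02 0 0 0 0;-1 0 0.02 0 0 0 0;-1 0 0.02 0 0 0 0;-1 0 0 0 0 0 0")

```text
t: 12.72
eef_pos: [0.5003, 0.0034, 0.0302]
tool_rot: [-0.001, 0.708, 0.706, -0.002]
contact_force: [-4.1, -3.6, 8.4]
gripper_width: 0.997
```

```bash
python3 look.py g
```

```text
12.72 [0.50027138 0.00339649 0.03018342] [-4.1 -3.6  8.4]
```

View pics/g_scene.png

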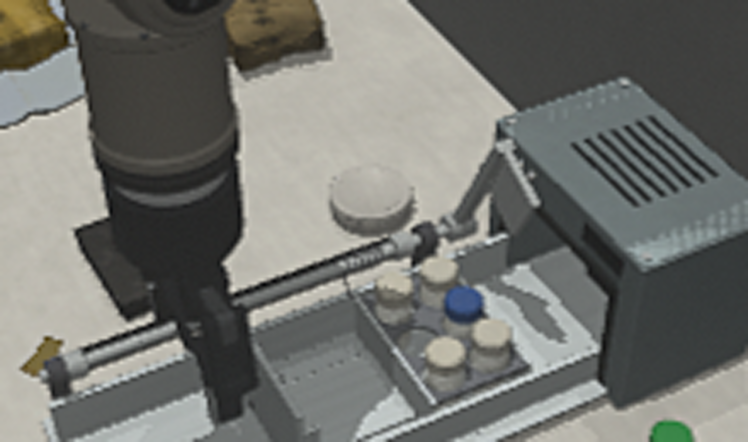

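Call:
apply_moves(moves="-1 0 0.02 0 0 0 0;-1 0 0.02 0 0 0 0;-1 0 0.02 0 0 0 0;-1 0 0.02 0 0 0 0;-1 0 0.02 0 0 0 0;-1 0 0.02 0 0 0 0;-1 0 0.03 0 0 0 0;-1 0 0.03 0 0 0 0;-1 0 0.03 0 0 0 0;-1 0 0.03 0 0 0 0")

```text
t: 13.65
eef_pos: [0.5261, 0.0041, 0.0298]
tool_rot: [-0.003, 0.708, 0.706, -0.004]
contact_force: [-12.6, -0.0, 12.9]
gripper_width: 0.998
```

```bash
python3 look.py h
```

```text
13.65 [0.52605164 0.00411143 0.02977701] [-12.6  -0.   12.9]
```

View pics/h_scene.png

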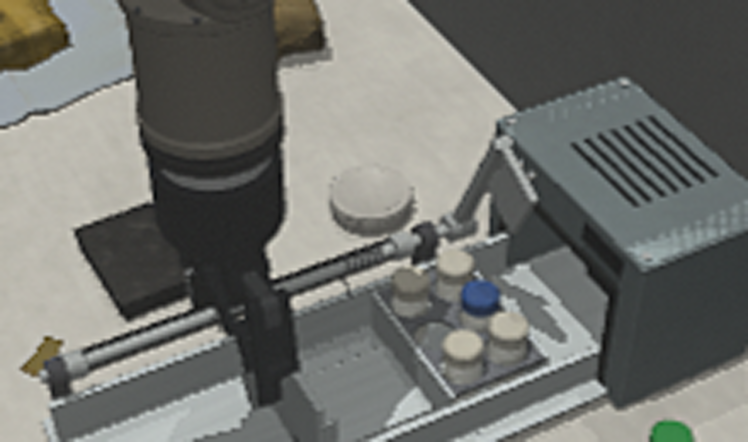

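View pics/h_side.png

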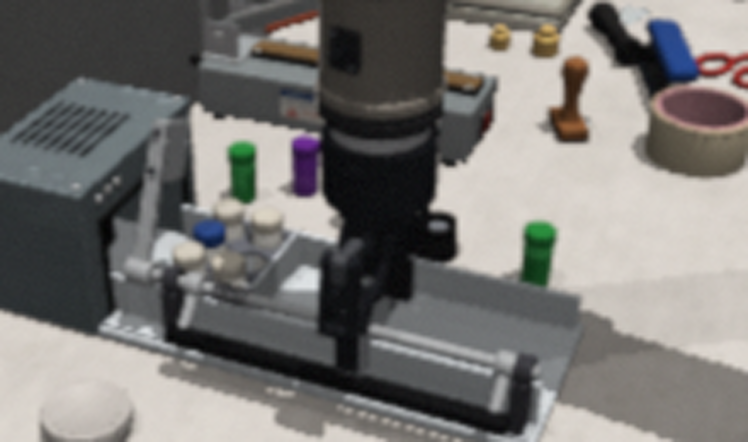

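Call:
apply_moves(moves="-1 0 0.03 0 0 0 0;-1 0 0.03 0 0 0 0;-1 0 0.03 0 0 0 0;-1 0 0.03 0 0 0 0;-1 0 0.03 0 0 0 0;-1 0 0.03 0 0 0 0;-1 0 0.03 0 0 0 0;-1 0 0.03 0 0 0 0;-1 0 0.03 0 0 0 0;-1 0 0.03 0 0 0 0;-1 0 0.03 0 0 0 0;-1 0 0.03 0 0 0 0")

```text
t: 14.75
eef_pos: [0.5697, 0.0042, 0.0298]
tool_rot: [-0.003, 0.708, 0.706, -0.003]
contact_force: [-11.7, 0.1, 10.9]
gripper_width: 1.005
```

```bash
python3 look.py i
```

```text
14.75 [0.56969944 0.00417316 0.0298075 ] [-11.7   0.1  10.9]
```

View pics/i_scene.png

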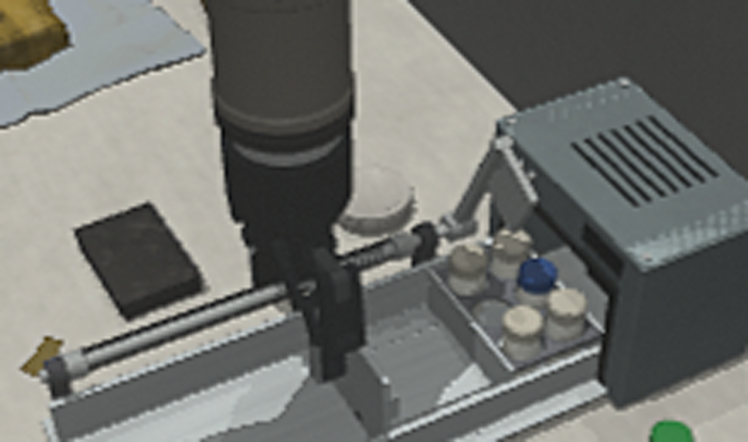

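View pics/i_side.png

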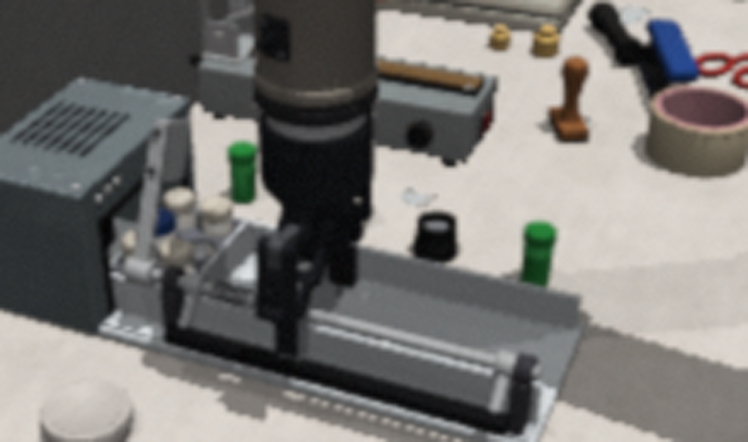

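Call:
apply_moves(moves="-1 0 0.03 0 0 0 0;-1 0 0.03 0 0 0 0;-1 0 0.03 0 0 0 0;-1 0 0.03 0 0 0 0;-1 0 0.03 0 0 0 0;-1 0 0.03 0 0 0 0;-1 0 0.03 0 0 0 0;-1 0 0.03 0 0 0 0;-1 0 0.03 0 0 0 0;-1 0 0.02 0 0 0 0")

```text
t: 15.68
eef_pos: [0.6052, 0.0042, 0.0299]
tool_rot: [-0.002, 0.708, 0.706, -0.003]
contact_force: [-10.7, -0.6, 10.6]
gripper_width: 0.999
```

```bash
python3 look.py j
```

```text
15.68 [0.60521178 0.0042329  0.0298583 ] [-10.7  -0.6  10.6]
```

View pics/j_scene.png

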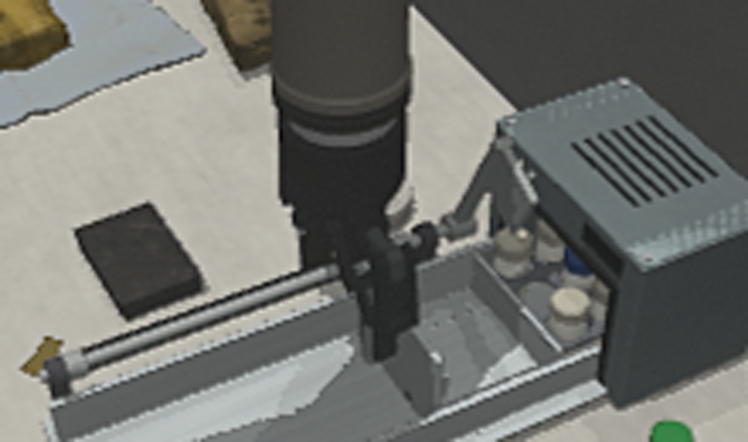

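View pics/j_side.png

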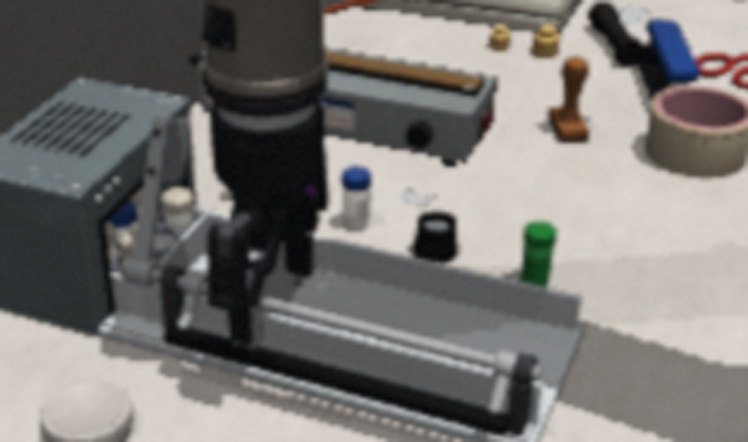

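Call:
apply_moves(moves="-1 0 0.015 0 0 0 0;-1 0 0.015 0 0 0 0;-1 0 0.015 0 0 0 0;-1 0 0.015 0 0 0 0")

```text
t: 16.12
eef_pos: [0.6121, 0.0042, 0.0299]
tool_rot: [-0.002, 0.708, 0.706, -0.003]
contact_force: [-10.6, 0.2, 10.3]
gripper_width: 0.997
```

Call:
apply_moves(moves="-1 0 0.015 0 0 0 0")

```text
t: 16.2
eef_pos: [0.6132, 0.0042, 0.0298]
tool_rot: [-0.003, 0.708, 0.706, -0.004]
contact_force: [-18.2, 0.4, 19.0]
gripper_width: 1.002
```

Call:
apply_moves(moves="-1 0 0.015 0 0 0 0")

```text
t: 16.28
eef_pos: [0.6131, 0.0041, 0.0298]
tool_rot: [-0.004, 0.709, 0.706, -0.005]
contact_force: [-24.2, 0.9, 24.1]
gripper_width: 1.005
```

Call:
apply_moves(moves="-1 0 -0.02 0 0 0 0;-1 0 -0.02 0 0 0 0;-1 0 -0.03 0 0 0 0;-1 0 -0.03 0 0 0 0;-1 0 -0.03 0 0 0 0;-1 0 -0.03 0 0 0 0;-1 0 0 0 0 0 0")

```text
t: 16.87
eef_pos: [0.6019, 0.0043, 0.0315]
tool_rot: [0.001, 0.709, 0.706, 0.002]
contact_force: [1.4, -0.2, 6.6]
gripper_width: 0.999
```

```bash
python3 look.py k; python3 - <<'E'
from fit import *
s=np.array([.703,-.041,0.])
p=imaging.read_camera('scene');im=cv2.cvtColor(p['image'],cv2.COLOR_RGB2BGR)
x0,y0,w,h=245,140,95,72;S=8
cr=cv2.resize(im[y0:y0+h,x0:x0+w],None,fx=S,fy=S,interpolation=cv2.INTER_CUBIC)
def ln(a,b,col):
    q=proj(p,L2W(s,[a,b]));q=((q-[x0,y0]+.5)*S).astype(int);cv2.line(cr,tuple(map(int,q[0])),tuple(map(int,q[1])),col,1)
ln((-.078,-.052,.082),(-.078,.052,.082),(0,0,255));ln((.012,-.053,.046),(.012,.053,.046),(0,255,0))
cv2.imwrite('pics/l.png',cr)
E
```

```text
16.87 [0.60186922 0.0042759  0.03145416] [ 1.4 -0.2  6.6]
```

View pics/l.png

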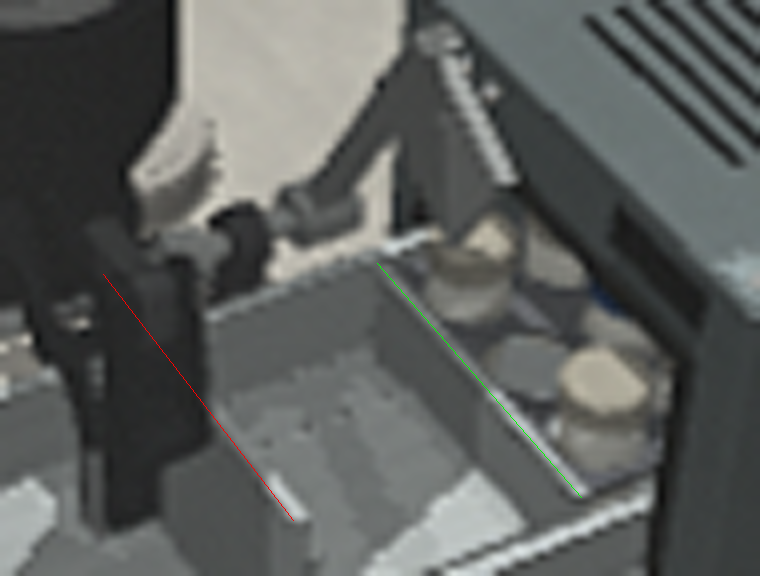

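View pics/k_side.png

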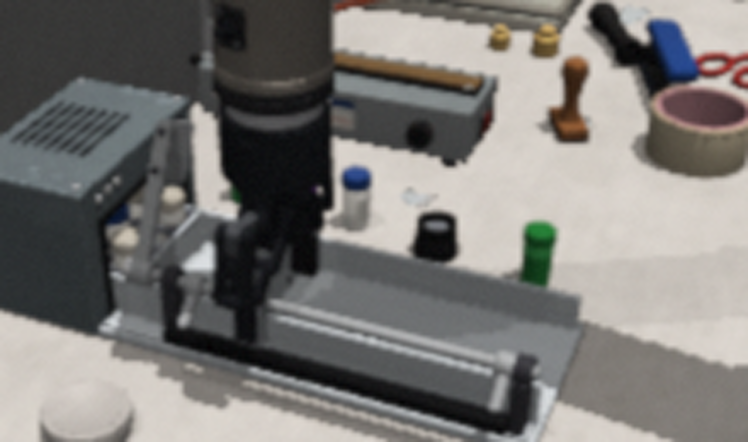

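Call:
apply_moves(moves="-1 0 0 -0.04 0 0 0;-1 0 0 -0.04 0 0 0;-1 0 0 -0.04 0 0 0;-1 0 0 -0.04 0 0 0;-1 0 0 -0.04 0 0 0;-1 0 0 -0.04 0 0 0;-1 0 0 -0.04 0 0 0;-1 0 0 -0.04 0 0 0;-1 0 0 -0.04 0 0 0;-1 0 0 -0.04 0 0 0;-1 0 0 -0.04 0 0 0;-1 0 0 -0.04 0 0 0")

```text
t: 18.02
eef_pos: [0.6004, 0.0044, 0.0884]
tool_rot: [-0.0, 0.708, 0.706, 0.0]
contact_force: [0.6, 0.8, 0.2]
gripper_width: 1.002
```

Call:
apply_moves(moves="-1 0 0 -0.15 0 0 0;-1 0 0 -0.25 0 0 0;-1 0 0 -0.25 0 0 0;-1 0 -0.1 -0.25 0 0 0;-1 0 -0.2 -0.25 0 0 0;-1 0 -0.25 -0.2 0 0 0;-1 0 -0.25 0 0 0 0;-1 0 -0.25 0 0 0 0;-1 0 -0.2 0 0 0 0;-1 0 0 0 0 0 0;-1 0 0 0 0 0 0;-1 0 0 0 0 0 0")

```text
t: 19.02
eef_pos: [0.4512, 0.0046, 0.2504]
tool_rot: [0.001, 0.708, 0.706, 0.001]
contact_force: [-0.3, 0.7, -0.4]
gripper_width: 1.0
```

```bash
python3 look.py m; python3 - <<'E'
from fit import *
s=np.array([.703,-.041,0.])
p=imaging.read_camera('scene');im=cv2.cvtColor(p['image'],cv2.COLOR_RGB2BGR)
x0,y0,w,h=235,140,105,79;S=7
cr=cv2.resize(im[y0:y0+h,x0:x0+w],None,fx=S,fy=S,interpolation=cv2.INTER_CUBIC)
def ln(a,b,col):
    q=proj(p,L2W(s,[a,b]));q=((q-[x0,y0]+.5)*S).astype(int);cv2.line(cr,tuple(map(int,q[0])),tuple(map(int,q[1])),col,1)
ln((-.078,-.052,.082),(-.078,.052,.082),(0,0,255));ln((.012,-.053,.046),(.012,.053,.046),(0,255,0));ln((-.003,0,.02),(-.003,-.046,.02),(255,0,0))
cv2.imwrite('pics/n.png',cr)
for k in ['blade_edge','push_face','bar_rear']: print(k,[(np.round(a['location'],1),a['score']) for a in nets.spot_point(p,k)[:1]])
print(proj(p,L2W(s,[(0,-.023,.02),(-.078,0,.065),(-.26,.102,.075)])))
E
```

```text
19.02 [0.45115955 0.00457994 0.25042618] [-0.3  0.7 -0.4]
blade_edge [(array([305.5, 203.3]), 0.61)]
push_face [(array([270.5, 193.2]), 0.84)]
bar_rear [(array([171.3, 190.5]), 0.68)]
[[304.14853357 202.96586757]
 [268.78820891 194.24593672]
 [171.0891985  189.78631563]]
```

View pics/n.png

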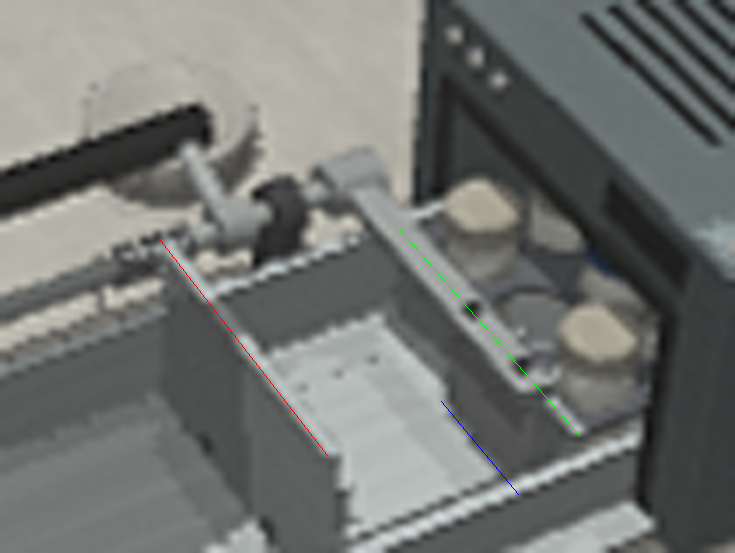

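View pics/m_side.png

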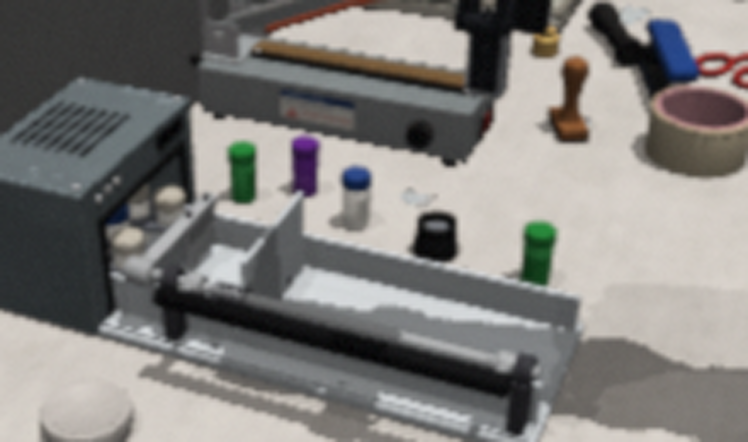

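View pics/m_scene.png

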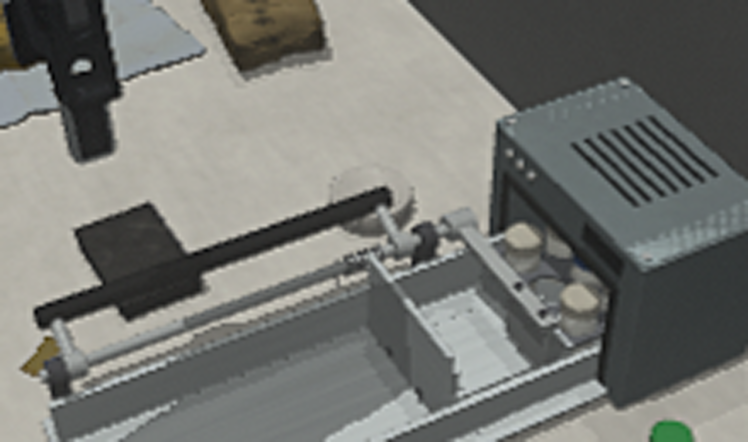

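```bash
python3 -c "
from station import bot
print(bot.hand_in())"
```

```text
the job is handed in; nothing more can be done
None
```

The rack is home in the reader, the gate is shut behind the vials, and the job is handed in at about 19 s of the 48 s allowed. I straddled the shaft with the open gripper. One fingertip pressed the hold bar down while the other finger pushed the rack's upright plate along the lane.

**Gate opening:** I judged the gate angle by eye from the camera picture. It was about 0.9 rad at first, so I pressed a few millimetres further to roughly 1.0 rad or a little more, and held it there for the whole push.

**Reaching the stop:** Push force rose from about 11 N to 24 N at TCP x 0.613 m, against 0.614 m predicted for home. I backed off about 11 mm with the bar still down, then raised the hand straight up to let the gate swing shut.

**Last checks:**
- The push plate and the back of the vial block lie on their projected home lines to within about 2 mm.
- The bar and blade are at the shut positions, with the blade in the gap behind the block. In the pictures I saw no contact between the blade and the rack or a vial.
- The vials that show in the last pictures are upright; the front ones are partly hidden by the reader.
- The bystanders look unmoved, and the robot is clear with wrist force near zero.

**One misstep:** Before pushing, I misread sticky friction on the bar as a misplaced finger and shifted the hand outward. That raised the side force to about 20 N for a moment, and I undid it straight away. It moved nothing but the gate, and no force limit was passed.

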